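# Put the salad-topping canisters back in their colour-matched dishes

## Robot

A 6-joint arm with a two-finger parallel gripper is mounted at the origin on the work surface. World frame = base frame: x ahead of the robot, y to its left, z up, the work surface at z = 0. Lengths are in m, angles in degrees, forces in N, time in s.
With the tool pointing down it reaches from about 0.375 to 0.9 m from the base axis. Payload 3.1 kg.
Tool frame: the origin (TCP) lies midway between the tips of the shut fingers; the grasp point (between the pads) lies 19 mm behind it; z points along the fingers, y is the direction in which the jaws open and shut (so a half turn about z gives the same grasp; the last joint's range is limited). The gripper opens to 87 mm and grips with 3 to 60 N. Pads are 19 mm wide; open, the fingers measure 117 mm over their backs; the gripper's body (75 mm by 190 mm) begins 51 mm behind the grasp point.
Start: joints at [-86.373, 30.224, 82.088, -0, 67.689, -10.227], TCP at [0.15, -0.607, 0.223] pointing down, gripper open.
Joint ranges: [-176.69, 176.69], [-43.24, 126.21], [12.49, 139.97], [-82, 262], [0, 151.66], [-163.58, 163.58]. Speed limits (degrees/s): [159.86, 159.86, 180, 180, 180, 180].

## Interface

Orientations are given as a 3x3 rotation matrix whose columns are the frame's x, y, z axes.
In Python, from rig import bot, capture, get_calibration gives the robot as it stands.
- The arm moves only by the tool play_rows, never from a script. Its arguments are lists of equal length, an entry for each row: "fingers": the closure in counts, from 0 (fully open) to 255 (shut); "linear": the shift along the tool's x, y, z in mm, a list of three; "rot": the turn, a rotation vector about the tool's x, y, z in degrees, a list of three. A call has 1 to 20 rows; each row is the pose to reach, as a shift and turn from the pose commanded when the call began, along the tool's axes at that moment; what a row does not reach only later rows make up. A row lasts 1/10 s, in which the tool goes at most 50 mm and 8.59 degrees, less where a joint would pass 70% of its speed; a pose out of reach is approached as far as the arm can. A call with a gripper value outside its range is refused whole. The fingers move at their own pace and stop on an object; the grip force is fixed at half the most. Time passes only in rows, so rows that repeat a pose let the fingers close. It gives the time, the measured TCP pose, the force and the opening at its end, in the units of the state.
- bot.read_state(): the state, without advancing time (a new reading comes with each control period).
- capture(name): name is "side" or "top"; returns the picture (420x560x3 uint8, red, green, blue); there is no depth.
- get_calibration(name): a dict with "vfov" (degrees; the focal length in pixels is half the picture's height over the tangent of half this angle, whatever the lens; pixels are square), "cx", "cy" (the principal point, pixels), "dist" ([k1, k2, p1, p2, k3] as OpenCV has them; the pictures are not rectified), "camera_from_world" (4x4, takes a point from world to camera coordinates). Camera axes: x right, y down, z forward; pixel columns grow to the right and rows downward; lengths in m; the calibration is good to about 2 mm. A picture is of the moment at which its call begins. get_calibration takes no time and is no camera call.
- bot.hand_in(): hands the job in, once; it reports no verdict.
The state is a dict: "time_s": time; "joint_positions": joint angles; "qvel": joint speeds; "tau": joint torques, N m; "position": TCP position; "tcp_rot": TCP orientation; "force": force on the tool from outside, world axes, zero at the start; "moment": the same for the moment, N m; "opening": opening from 0.0 (shut) to 1.0 (fully open).
Only numpy, scipy, OpenCV 4.12 (cv2) and the standard library are available. Lean on these libraries where they do the work, as an engineer would, in place of code of your own. Each camera call takes 0.05 s, during which the arm holds its last target.

## Task

On the canteen's salad table each of the three steel canisters stands in a dish of the wrong colour. Change them round so that each ends upright in the dish that matches its lid, standing flat on its floor and let go, parking one in the empty black dish on the way so that the black dish is empty again at the end. Keep the canisters upright, and do not shift the little bowl, the tumbler or the wooden spoon.

Things in the scene. Friction and masses are not known exactly. Their poses are not given: they have to be found in the camera images.
- orange_can: closed upright round steel canister with a flat orange lid and a band of the same colour near its foot: 54 mm diameter all the way up, 90 mm tall, plus a knob of the same colour 16 mm wide and 10 mm tall on the middle of the lid (100 mm in all); about 0.3 kg. Origin at the centre of its underside, z up. Can be gripped anywhere round its side
- purple_can: closed upright round steel canister with a flat purple lid and a band of the same colour near its foot: 54 mm diameter all the way up, 90 mm tall, plus a knob of the same colour 16 mm wide and 10 mm tall on the middle of the lid (100 mm in all); about 0.3 kg. Origin at the centre of its underside, z up. Can be gripped anywhere round its side
- green_can: closed upright round steel canister with a flat green lid and a band of the same colour near its foot: 54 mm diameter all the way up, 90 mm tall, plus a knob of the same colour 16 mm wide and 10 mm tall on the middle of the lid (100 mm in all); about 0.3 kg. Origin at the centre of its underside, z up. Can be gripped anywhere round its side
- orange_dish: shallow round orange dish fixed to the table, the home of the orange-lidded canister; at the start another canister stands in it: 86 mm outer diameter, 76 mm inside the rim, rim 10 mm high, flat floor 5 mm thick. Origin at the centre of its underside, on the table; z up. A canister standing in it has its underside 5 mm above this origin
- purple_dish: shallow round purple dish fixed to the table, the home of the purple-lidded canister; at the start another canister stands in it: 86 mm outer diameter, 76 mm inside the rim, rim 10 mm high, flat floor 5 mm thick. Origin at the centre of its underside, on the table; z up. A canister standing in it has its underside 5 mm above this origin
- green_dish: shallow round green dish fixed to the table, the home of the green-lidded canister; at the start another canister stands in it: 86 mm outer diameter, 76 mm inside the rim, rim 10 mm high, flat floor 5 mm thick. Origin at the centre of its underside, on the table; z up. A canister standing in it has its underside 5 mm above this origin
- black_dish: shallow round black dish fixed to the table, the free parking dish, empty at the start: 86 mm outer diameter, 76 mm inside the rim, rim 10 mm high, flat floor 5 mm thick. Origin at the centre of its underside, on the table; z up. A canister standing in it has its underside 5 mm above this origin
- mixing_bowl: bystander: small loose brass-coloured bowl, 100 mm across, 45 mm tall, origin at the centre of its underside; it may stand among the dishes
- tumbler: bystander: loose yellow plastic tumbler, open top, 66 mm across, 90 mm tall, origin at the centre of its underside
- wooden_spoon: bystander: loose wooden spoon, 190 mm long along its x axis, under 40 mm tall, lying flat on the table; origin at its middle, on the underside
There are look-alikes about, which are no part of the job. What is meant by the green_can is not pink, and is the larger of those in its own colour.

How it is judged:
By the outcome, as a careful person would: the job done as asked, in the order asked, and still so for the second after the job is handed in, with the robot touching nothing.
It also fails if it takes over 109 s, if anything falls off the work surface, if the arm or the gripper's body presses on something with over 40 N, if the wrist force passes 120 N, or if a joint passes its speed limit or range.

## Working session

There is one attempt and no reset: what is moved stays moved. The work goes in short steps, Python scripts to look and compute and a tool call to move; the robot and the scene stay as the last step left them, time stands still between calls to the robot, and variables do not carry over. Pictures are saved under pics/ and viewed, and the job is handed in when it is done.

Besides the shell and the picture viewer there is one more tool, called after ">>>" by a JSON object that holds its "op" and its "data". play_rows: Moves the arm, as the interface text tells. Its arguments: {"type":"object","properties":{"fingers":{"type":"array"},"linear":{"type":"array"},"rot":{"type":"array"}},"required":["fingers","linear","rot"]}

```bash
mkdir -p pics; ls
python3 - <<'E'
from rig import bot,capture,get_calibration
import cv2
for n in("side","top"):
    im=capture(n); cv2.imwrite(f"pics/{n}0.png",cv2.cvtColor(im,cv2.COLOR_RGB2BGR)); print(get_calibration(n))
print(bot.read_state())
E
```

```text
pics
{'vfov': 47.43068463210466, 'cx': 281.59683820174115, 'cy': 212.1110462336549, 'dist': array([-0.14494212,  0.        ,  0.        ,  0.        ,  0.        ]), 'camera_from_world': array([[-0.96947293, -0.24492948, -0.01147969,  0.49748619],
       [-0.1306374 ,  0.55557163, -0.82114191,  0.0667865 ],
       [ 0.20749965, -0.79457517, -0.57060861,  1.06587445],
       [ 0.        ,  0.        ,  0.        ,  1.        ]])}
{'vfov': 42.45595442426958, 'cx': 280.30319430824517, 'cy': 210.88612405616675, 'dist': array([0.01989829, 0.        , 0.        , 0.        , 0.        ]), 'camera_from_world': array([[ 0.00897656, -0.99987054, -0.01335378,  0.05824045],
       [-0.99520261, -0.007632  , -0.09753731,  0.47465785],
       [ 0.09742277,  0.01416527, -0.99514228,  1.17755795],
       [ 0.        ,  0.        ,  0.        ,  1.        ]])}
{'time_s': 0.1, 'joint_positions': array([-8.63748986e+01,  3.02725743e+01,  8.21490384e+01, -3.71565561e-04,
        6.76893886e+01, -1.02288218e+01]), 'qvel': array([-2.65695149e-02, -1.15841937e-01, -1.91478136e-01, -1.04326705e-04,
       -5.66787899e-03,  2.35018494e-02]), 'tau': array([-3.33832159e-04, -4.40985990e+01, -1.77150911e+01,  6.35318086e-02,
        5.34290413e-02, -4.44920465e-05]), 'position': array([ 0.14962294, -0.60614835,  0.22168095]), 'tcp_rot': array([[ 9.70908788e-01,  2.39449596e-01, -1.28481053e-04],
       [ 2.39449391e-01, -9.70906922e-01,  1.93308173e-03],
       [ 3.38132495e-04, -1.90761075e-03, -9.99998123e-01]]), 'force': array([-0.21900316,  0.23215009, -0.07355757]), 'moment': array([0.02075833, 0.00381316, 0.01851691]), 'opening': 0.9998823898290112}
```

View pics/side0.png

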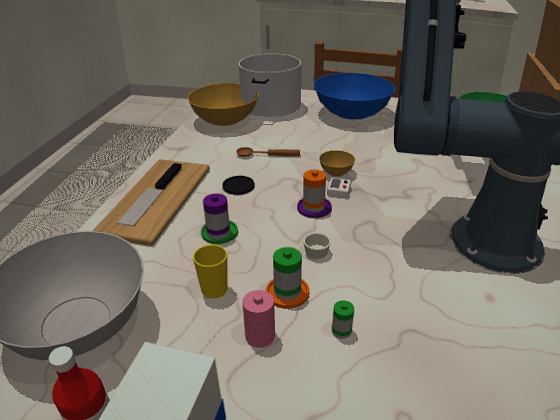

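View pics/top0.png

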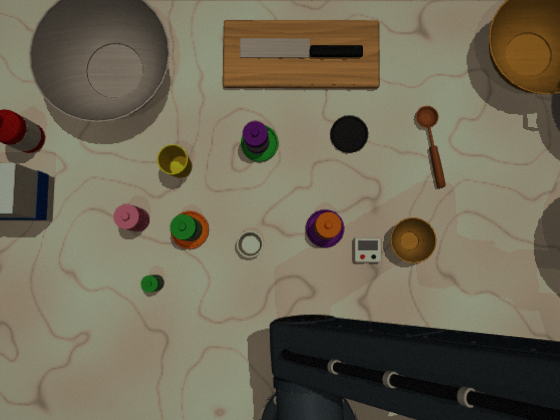

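The top view shows:
- orange can at (327,226) in the purple dish
- purple can at (256,135) in the green dish
- green can at (184,227) in the orange dish
- empty black dish at (349,134)

Possible mix-ups: small green can (151,284) and pink can (128,217) for the green can; white round pot (249,244) for a dish. The large green one at (184,227) is the target.

```bash
cat > h.py <<'E'
import numpy as np,cv2
from rig import bot,capture,get_calibration
def ray(n,px,z):
    c=get_calibration(n); f=210/np.tan(np.radians(c['vfov']/2))
    K=np.array([[f,0,c['cx']],[0,f,c['cy']],[0,0,1]])
    u=cv2.undistortPoints(np.asarray(px,float).reshape(-1,1,2),K,c['dist']).reshape(-1,2)
    T=c['camera_from_world'];R=T[:3,:3];o=-R.T@T[:3,3]
    d=np.c_[u,np.ones(len(u))]@R
    return o+d*((z-o[2])/d[:,2])[:,None]
def mask(im,col):
    h=cv2.cvtColor(im,cv2.COLOR_RGB2HSV);H,S,V=[h[...,i].astype(int) for i in range(3)]
    if col=='orange':return ((H<=13)&(S>200)&(V>100))
    if col=='purple':return ((H>=130)&(H<=158)&(S>130)&(V>25))
    if col=='green':return ((H>=50)&(H<=75)&(S>150)&(V>35))
    if col=='black':return (V<45)
def comp(m,px,win=26):
    w=np.zeros(m.shape,np.uint8);x,y=px
    w[y-win:y+win,x-win:x+win]=m[y-win:y+win,x-win:x+win]
    n,l,s,c=cv2.connectedComponentsWithStats(w)
    k=1+np.argmax(s[1:,4]);return (l==k).astype(np.uint8)
def circ(P,R=None):
    from scipy.optimize import least_squares
    c0=P[:,:2].mean(0)
    if R: f=lambda p:np.hypot(*(P[:,:2]-p[:2]).T)-R;p0=c0
    else: f=lambda p:np.hypot(*(P[:,:2]-p[:2]).T)-p[2];p0=[*c0,.03]
    r=least_squares(f,p0,loss='soft_l1',f_scale=.001);return r.x,np.sqrt(np.mean(r.fun**2))
def fit(n,im,col,px,z,R,win=26,hull=True):
    m=comp(mask(im,col),px,win);ct=max(cv2.findContours(m,0,cv2.CHAIN_APPROX_NONE)[0],key=cv2.contourArea)
    if hull: ct=cv2.convexHull(ct)
    P=ray(n,ct.reshape(-1,2),z); e,r=cv2.minEnclosingCircle((P[:,:2]*1000).astype(np.float32))
    return m,circ(P,R),e,r,m.sum()
E
python3 - <<'E'
from h import *
im=cv2.cvtColor(cv2.imread('pics/top0.png'),cv2.COLOR_BGR2RGB)
for col,px,z,R in [('orange',(327,226),.095,.027),('purple',(256,135),.095,.027),('green',(184,227),.095,.027),('purple',(325,229),.01,.043),('green',(259,144),.01,.043),('orange',(190,230),.01,.043),('black',(349,134),.01,.043)]:
    m,c,e,r,a=fit('top',im,col,px,z,R);print(col,z,np.round(c[0]*1000,1),round(c[1]*1000,2),np.round(e,1),round(r,1),a)
out=im[95:285,105:395].copy()
cv2.imwrite('pics/crop.png',cv2.cvtColor(cv2.resize(out,None,fx=2.7,fy=2.7,interpolation=cv2.INTER_CUBIC),cv2.COLOR_RGB2BGR))
s=cv2.imread('pics/side0.png')
cv2.imwrite('pics/crop2.png',cv2.resize(s[140:360,180:400],None,fx=2.7,fy=2.7,interpolation=cv2.INTER_CUBIC))
for nm,px,z in [('bowl',(413,240),.02),('tumb',(174,160),.045),('gauge',(367,250),.02),('pot',(249,244),.03),('smallgreen',(151,284),.06),('pink',(128,217),.09),('spoon',(437,187),.01),('spoon',(427,117),.02)]: print(nm,ray('top',px,z).round(3))
E
```

```text
orange 0.095 [439.3 -38.4] 1.22 [439.7 -38.3] 26.2 477
purple 0.095 [631.6 116.9] 0.92 [631.7 116.6] 26.9 480
green 0.095 [432.7 264.3] 0.94 [432.8 264.2] 26.9 503
purple 0.01 [438.3 -37.7] 1.77 [437.4 -36.9] 41.6 458
green 0.01 [631.9 113.1] 1.53 [631.  112.4] 41.9 439
orange 0.01 [431.9 268.2] 3.36 [432.2 266.6] 41.8 337
black 0.01 [653.  -91.3] 0.89 [652.7 -91.7] 42.7 1078
bowl [[ 0.412 -0.231  0.02 ]]
tumb [[0.583 0.297 0.045]]
gauge [[ 0.389 -0.13   0.02 ]]
pot [[0.4  0.13 0.03]]
smallgreen [[0.312 0.336 0.06 ]]
pink [[0.452 0.381 0.09 ]]
spoon [[ 0.532 -0.289  0.01 ]]
spoon [[ 0.69  -0.267  0.02 ]]
```

View pics/crop.png

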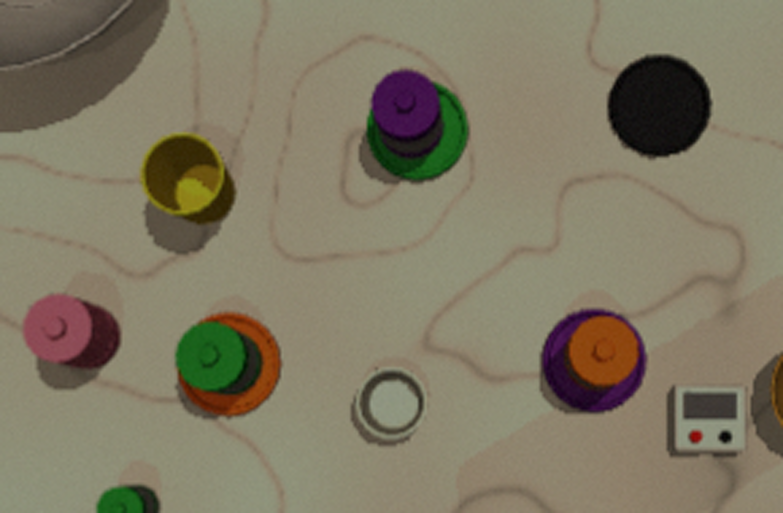

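View pics/crop2.png

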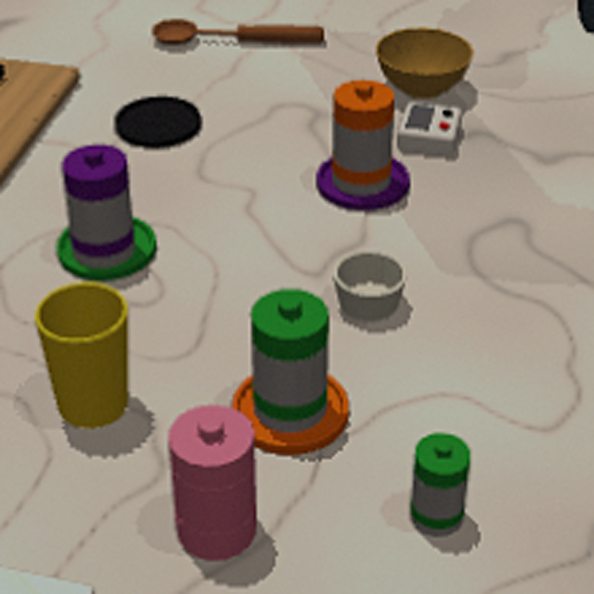

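The crops confirm the choice: the large green-lidded can in the orange dish (pink one at its left, small green one lower left), orange in purple, purple in green, black empty. I'm parking orange first, so I move above it.

>>> {"op": "play_rows", "data": {"fingers": [0, 0, 0, 0, 0, 0, 0, 0, 0, 0, 0, 0, 0, 0, 0, 0, 0, 0, 0, 0], "linear": [[8, -10, 1], [25, -29, 3], [46, -53, 5], [71, -82, 7], [96, -111, 10], [121, -140, 12], [146, -169, 15], [171, -198, 18], [196, -227, 20], [221, -256, 23], [246, -285, 25], [271, -314, 28], [296, -343, 31], [321, -372, 33], [346, -401, 36], [371, -430, 38], [392, -454, 40], [409, -473, 42], [417, -483, 43], [417, -483, 43]], "rot": [[0, 0, 0], [0, 0, 1], [0, 0, 2], [0, 0, 3], [0, 0, 4], [0, 0, 5], [0, 0, 6], [0, 0, 7], [0, 0, 8], [0, 0, 9], [0, 0, 10], [0, 0, 11], [0, 0, 12], [0, 0, 13], [0, 0, 13.85], [0, 0, 13.85], [0, 0, 13.85], [0, 0, 13.85], [0, 0, 13.85], [0, 0, 13.85]]}}

```text
time_s: 2.1
position: [0.4383, -0.0359, 0.1794]
tcp_rot: [[1.0, 0.003, -0.001], [0.003, -1.0, 0.001], [-0.001, -0.001, -1.0]]
force: [0.5, -0.1, 0.4]
opening: 1.001
```

```bash
cat > st.py <<'E'
from rig import bot
import numpy as np
s=bot.read_state();np.set_printoptions(suppress=True,precision=4)
print(s['time_s'],s['position']*1000,s['joint_positions'].round(1),s['force'],s['opening'],np.abs(s['qvel']).max());print(s['tcp_rot'])
E
python3 st.py
```

```text
2.1 [438.3396 -35.9362 179.3534] [-19.3  20.1 110.4   0.   49.5  70.5] [ 0.4761 -0.0987  0.3945] 1.001137424738183 2.5143288433526028
[[ 1.      0.0034 -0.0009]
 [ 0.0034 -1.      0.0007]
 [-0.0009 -0.0007 -1.    ]]
```

>>> {"op": "play_rows", "data": {"fingers": [0, 0, 0, 0, 0, 0, 0, 0, 0, 0], "linear": [[0, 0, 8], [0, 0, 22], [0, 0, 40], [0, 0, 60], [0, 0, 80], [0, 0, 98], [0, 0, 112], [0, 0, 122], [0, 0, 127], [0, 0, 127]], "rot": [[0, 0, 0], [0, 0, 0], [0, 0, 0], [0, 0, 0], [0, 0, 0], [0, 0, 0], [0, 0, 0], [0, 0, 0], [0, 0, 0], [0, 0, 0]]}}

```text
time_s: 3.1
position: [0.4384, -0.0383, 0.0521]
tcp_rot: [[1.0, -0.001, -0.001], [-0.001, -1.0, 0.0], [-0.001, -0.0, -1.0]]
force: [-0.1, 0.2, -0.1]
opening: 1.001
```

```bash
python3 st.py
python3 - <<'E'
from h import *
for n in("side","top"):
    cv2.imwrite(f"pics/{n}1.png",cv2.cvtColor(capture(n),cv2.COLOR_RGB2BGR))
s=cv2.imread('pics/side1.png')[100:260,230:430];t=cv2.imread('pics/top1.png')[160:300,230:430]
cv2.imwrite('pics/c1.png',np.vstack([cv2.resize(s,None,fx=2,fy=2),cv2.resize(t,None,fx=2,fy=2)]))
E
```

```text
3.1 [438.3954 -38.2756  52.0639] [-19.6  35.  116.2  -0.   28.9  70.4] [-0.0874  0.195  -0.0595] 1.000518350350307 1.2661009738494828
[[ 1.     -0.0008 -0.0012]
 [-0.0008 -1.      0.0004]
 [-0.0012 -0.0004 -1.    ]]
```

View pics/c1.png

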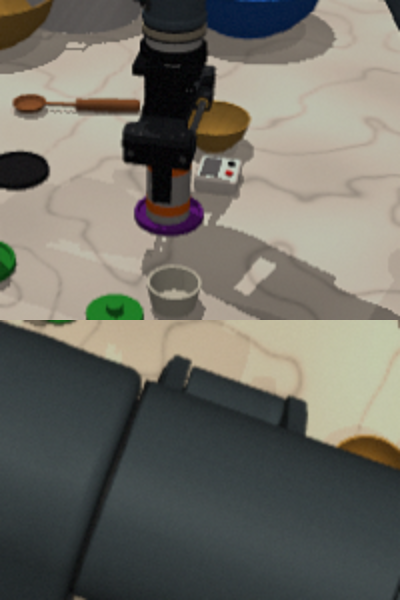

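The side view shows the fingers straddling the orange can (crop 165,190) with no contact. Closing and lifting a little.

>>> {"op": "play_rows", "data": {"fingers": [60, 120, 255, 255, 255, 255, 255, 255, 255, 255, 255, 255, 255, 255, 255], "linear": [[0, 0, 0], [0, 0, 0], [0, 0, 0], [0, 0, 0], [0, 0, 0], [0, 0, 0], [0, 0, 0], [0, 0, 0], [0, 0, -3], [0, 0, -10], [0, 0, -20], [0, 0, -32], [0, 0, -42], [0, 0, -48], [0, 0, -50]], "rot": [[0, 0, 0], [0, 0, 0], [0, 0, 0], [0, 0, 0], [0, 0, 0], [0, 0, 0], [0, 0, 0], [0, 0, 0], [0, 0, 0], [0, 0, 0], [0, 0, 0], [0, 0, 0], [0, 0, 0], [0, 0, 0], [0, 0, 0]]}}

```text
time_s: 4.7
position: [0.4393, -0.0381, 0.1035]
tcp_rot: [[1.0, 0.0, 0.002], [0.0, -1.0, -0.001], [0.002, 0.001, -1.0]]
force: [-0.8, -0.2, -3.6]
opening: 0.615
```

```bash
python3 st.py
```

```text
4.7 [439.2556 -38.1119 103.4774] [-19.5  28.6 114.4  -0.   36.9  70.5] [-0.7864 -0.1924 -3.5987] 0.6145172383923948 2.732447939235725
[[ 1.      0.0001  0.0016]
 [ 0.0001 -1.     -0.0006]
 [ 0.0016  0.0006 -1.    ]]
```

>>> {"op": "play_rows", "data": {"fingers": [255, 255, 255, 255, 255, 255, 255, 255, 255, 255, 255, 255, 255, 255, 255, 255], "linear": [[4, 1, 0], [12, 3, 0], [26, 6.5, 0], [44, 11, 0], [64, 16, 0], [86, 21.5, 0], [108, 27, 0], [130, 32.5, 0], [152, 38, 0], [172, 43, 0], [188, 47, 0], [200, 50, 0], [208, 52, 0], [212, 53, 0], [213.5, 53.5, 0], [213.5, 53.5, 0]], "rot": [[0, 0, 0], [0, 0, 0], [0, 0, 0], [0, 0, 0], [0, 0, 0], [0, 0, 0], [0, 0, 0], [0, 0, 0], [0, 0, 0], [0, 0, 0], [0, 0, 0], [0, 0, 0], [0, 0, 0], [0, 0, 0], [0, 0, 0], [0, 0, 0]]}}

```text
time_s: 6.3
position: [0.6519, -0.0913, 0.1022]
tcp_rot: [[1.0, 0.0, -0.001], [0.0, -1.0, 0.0], [-0.001, -0.0, -1.0]]
force: [0.2, -0.0, -4.4]
opening: 0.615
```

>>> {"op": "play_rows", "data": {"fingers": [255, 255, 255, 255, 255, 255, 255], "linear": [[0, 0, 4], [0, 0, 12], [0, 0, 20], [0, 0, 27], [0, 0, 32], [0, 0, 35], [0, 0, 35]], "rot": [[0, 0, 0], [0, 0, 0], [0, 0, 0], [0, 0, 0], [0, 0, 0], [0, 0, 0], [0, 0, 0]]}}

```text
time_s: 7.0
position: [0.652, -0.0914, 0.0668]
tcp_rot: [[1.0, 0.0, -0.001], [0.0, -1.0, 0.0], [-0.001, -0.0, -1.0]]
force: [0.5, -0.7, -4.0]
opening: 0.616
```

```bash
python3 st.py
python3 - <<'E'
from h import *
for n in("side","top"):
    cv2.imwrite(f"pics/{n}2.png",cv2.cvtColor(capture(n),cv2.COLOR_RGB2BGR))
s=cv2.imread('pics/side2.png')[80:260,140:400];t=cv2.imread('pics/top2.png')[60:300,100:440]
cv2.imwrite('pics/c2.png',np.hstack([cv2.resize(s,(400,280)),cv2.resize(t,(400,280))]))
E
```

```text
7.0 [652.0294 -91.3614  66.8432] [-17.7  43.6  83.5  -0.   52.9  72.3] [ 0.5261 -0.6892 -3.9885] 0.6155260102127798 0.6874004453934777
[[ 1.      0.0001 -0.0011]
 [ 0.0001 -1.      0.0004]
 [-0.0011 -0.0004 -1.    ]]
```

View pics/c2.png

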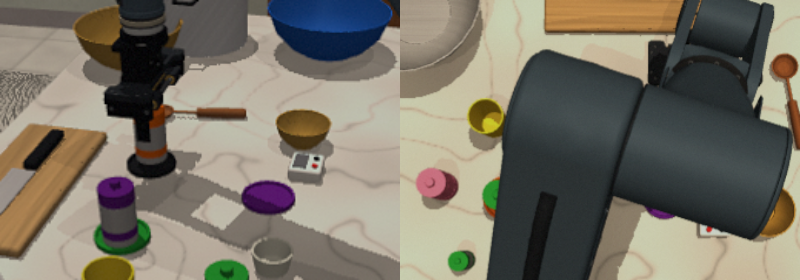

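The can hangs just above the black dish (crop 150,165), centred. Lowering, releasing and backing up.

>>> {"op": "play_rows", "data": {"fingers": [255, 255, 255, 255, 255, 255, 255], "linear": [[0, 0, 4], [0, 0, 8], [0, 0, 11], [0, 0, 13], [0, 0, 14.5], [0, 0, 14.5], [0, 0, 14.5]], "rot": [[0, 0, 0], [0, 0, 0], [0, 0, 0], [0, 0, 0], [0, 0, 0], [0, 0, 0], [0, 0, 0]]}}

```text
time_s: 7.8
position: [0.6525, -0.0915, 0.0531]
tcp_rot: [[1.0, 0.0, 0.0], [0.0, -1.0, -0.0], [0.0, 0.0, -1.0]]
force: [0.4, -0.9, -3.2]
opening: 0.614
```

>>> {"op": "play_rows", "data": {"fingers": [200, 150, 110, 80, 50, 20, 0, 0, 0, 0, 0, 0, 0, 0, 0, 0, 0], "linear": [[0, 0, 0], [0, 0, 0], [0, 0, 0], [0, 0, 0], [0, 0, 0], [0, 0, 0], [0, 0, 0], [0, 0, -4], [0, 0, -12], [0, 0, -26], [0, 0, -46], [0, 0, -68], [0, 0, -90], [0, 0, -108], [0, 0, -120], [0, 0, -126.5], [0, 0, -126.5]], "rot": [[0, 0, 0], [0, 0, 0], [0, 0, 0], [0, 0, 0], [0, 0, 0], [0, 0, 0], [0, 0, 0], [0, 0, 0], [0, 0, 0], [0, 0, 0], [0, 0, 0], [0, 0, 0], [0, 0, 0], [0, 0, 0], [0, 0, 0], [0, 0, 0], [0, 0, 0]]}}

```text
time_s: 9.5
position: [0.6529, -0.0916, 0.1808]
tcp_rot: [[1.0, 0.0, 0.002], [0.0, -1.0, -0.001], [0.002, 0.001, -1.0]]
force: [0.6, -0.2, -0.1]
opening: 1.001
```

```bash
python3 st.py
python3 - <<'E'
from h import *
im=capture("side")
cv2.imwrite(f"pics/side3.png",cv2.cvtColor(im,cv2.COLOR_RGB2BGR))
for nm,px in [('purple',(315,207))]:
    m,c,e,r,a=fit('side',im,nm,px,.01,.043);print(nm,(c[0]*1000).round(1),c[1]*1000,e,r,a)
s=cv2.imread('pics/side3.png')[80:340,140:400]
cv2.imwrite('pics/c3.png',cv2.resize(s,None,fx=2,fy=2))
E
```

```text
9.5 [652.9019 -91.5798 180.842 ] [-17.7  35.4  79.2   0.   65.2  72.3] [ 0.6012 -0.2287 -0.1182] 1.0005876828762377 1.5724264792035105
[[ 1.      0.0001  0.0021]
 [ 0.0001 -1.     -0.0006]
 [ 0.0021  0.0006 -1.    ]]
purple [438.8 -29.1] 1.791227366119226 (439.14678955078125, -28.874116897583008) 45.69554138183594 567
```

View pics/c3.png

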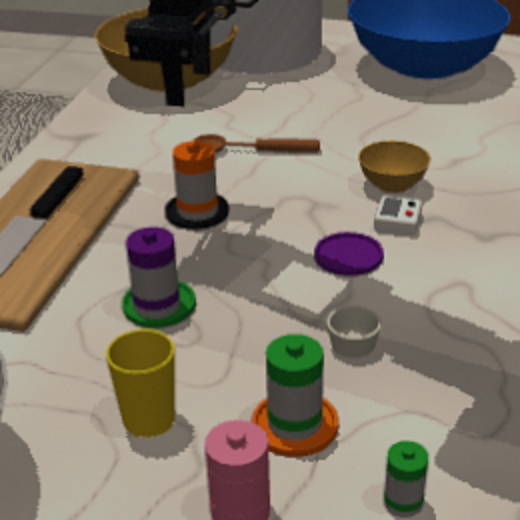

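Orange stands upright in the black dish (crop 197,190), the purple dish is empty (350,253). Next the purple can.

>>> {"op": "play_rows", "data": {"fingers": [0, 0, 0, 0, 0, 0, 0, 0, 0, 0, 0], "linear": [[-1, -8, 0], [-3, -28, 0], [-6, -58, 0], [-9, -92, 0], [-13, -126, 0], [-16, -158, 0], [-19, -184, 0], [-20.5, -200, 0], [-21.5, -207, 0], [-21.5, -208, 0], [-21.5, -208, 0]], "rot": [[0, 0, 0], [0, 0, 0], [0, 0, 0], [0, 0, 0], [0, 0, 0], [0, 0, 0], [0, 0, 0], [0, 0, 0], [0, 0, 0], [0, 0, 0], [0, 0, 0]]}}

```text
time_s: 10.65
position: [0.631, 0.116, 0.1794]
tcp_rot: [[1.0, -0.0, -0.0], [-0.0, -1.0, -0.0], [-0.0, 0.0, -1.0]]
force: [1.3, -0.4, -0.1]
opening: 1.0
```

```bash
python3 st.py
```

```text
10.65 [630.9858 115.9752 179.4204] [ 0.5 34.2 82.  -0.  63.8 90.5] [ 1.3135 -0.387  -0.1306] 0.9998785391248526 1.001866032505932
[[ 1.     -0.0003 -0.0001]
 [-0.0003 -1.     -0.0005]
 [-0.0001  0.0005 -1.    ]]
```

>>> {"op": "play_rows", "data": {"fingers": [0, 0, 0, 0, 0, 0, 0, 0, 0, 0], "linear": [[0, 0, 8], [0, 0, 22], [0, 0, 40], [0, 0, 60], [0, 0, 80], [0, 0, 98], [0, 0, 112], [0, 0, 122], [0, 0, 127], [0, 0, 127]], "rot": [[0, 0, 0], [0, 0, 0], [0, 0, 0], [0, 0, 0], [0, 0, 0], [0, 0, 0], [0, 0, 0], [0, 0, 0], [0, 0, 0], [0, 0, 0]]}}

```text
time_s: 11.65
position: [0.6306, 0.1163, 0.0518]
tcp_rot: [[1.0, -0.0, -0.001], [-0.0, -1.0, -0.0], [-0.001, 0.0, -1.0]]
force: [-0.3, 0.1, 0.2]
opening: 1.004
```

>>> {"op": "play_rows", "data": {"fingers": [60, 120, 255, 255, 255, 255, 255, 255, 255, 255, 255, 255, 255, 255, 255], "linear": [[0, 0, 0], [0, 0, 0], [0, 0, 0], [0, 0, 0], [0, 0, 0], [0, 0, 0], [0, 0, 0], [0, 0, 0], [0, 0, -3], [0, 0, -10], [0, 0, -20], [0, 0, -32], [0, 0, -42], [0, 0, -48], [0, 0, -50]], "rot": [[0, 0, 0], [0, 0, 0], [0, 0, 0], [0, 0, 0], [0, 0, 0], [0, 0, 0], [0, 0, 0], [0, 0, 0], [0, 0, 0], [0, 0, 0], [0, 0, 0], [0, 0, 0], [0, 0, 0], [0, 0, 0], [0, 0, 0]]}}

```text
time_s: 13.15
position: [0.6316, 0.1166, 0.104]
tcp_rot: [[1.0, 0.0, 0.002], [0.0, -1.0, 0.0], [0.002, -0.0, -1.0]]
force: [-0.3, 0.0, -2.8]
opening: 0.613
```

```bash
python3 st.py
```

```text
13.15 [631.5874 116.5542 103.9929] [ 0.5 39.7 85.1 -0.  55.1 90.5] [-0.2703  0.0261 -2.7676] 0.6132821232315605 1.7259243655015444
[[ 1.      0.0002  0.0023]
 [ 0.0002 -1.      0.    ]
 [ 0.0023 -0.     -1.    ]]
```

>>> {"op": "play_rows", "data": {"fingers": [255, 255, 255, 255, 255, 255, 255, 255, 255, 255, 255, 255, 255, 255, 255, 255], "linear": [[-3, 2.5, 0], [-10, 8, 0], [-22, 17.5, 0], [-38, 30, 0], [-56, 44, 0], [-76, 60, 0], [-97, 76.5, 0], [-117, 92, 0], [-137, 108, 0], [-155, 122, 0], [-170, 134, 0], [-181, 142.5, 0], [-188, 148, 0], [-192, 151.5, 0], [-193.5, 152.5, 0], [-193.5, 152.5, 0]], "rot": [[0, 0, 0], [0, 0, 0], [0, 0, 0], [0, 0, 0], [0, 0, 0], [0, 0, 0], [0, 0, 0], [0, 0, 0], [0, 0, 0], [0, 0, 0], [0, 0, 0], [0, 0, 0], [0, 0, 0], [0, 0, 0], [0, 0, 0], [0, 0, 0]]}}

```text
time_s: 14.75
position: [0.4378, -0.036, 0.1026]
tcp_rot: [[1.0, 0.0, 0.001], [0.0, -1.0, -0.0], [0.001, 0.0, -1.0]]
force: [0.5, 0.3, -2.2]
opening: 0.612
```

>>> {"op": "play_rows", "data": {"fingers": [255, 255, 255, 255, 255, 255, 255], "linear": [[0, 0, 4], [0, 0, 12], [0, 0, 20], [0, 0, 27], [0, 0, 32], [0, 0, 35], [0, 0, 35]], "rot": [[0, 0, 0], [0, 0, 0], [0, 0, 0], [0, 0, 0], [0, 0, 0], [0, 0, 0], [0, 0, 0]]}}

```text
time_s: 15.45
position: [0.4371, -0.0359, 0.067]
tcp_rot: [[1.0, 0.0, -0.001], [0.0, -1.0, 0.0], [-0.001, -0.0, -1.0]]
force: [0.1, -0.4, -3.0]
opening: 0.618
```

```bash
python3 st.py
python3 - <<'E'
from h import *
im=capture("side")
cv2.imwrite(f"pics/side4.png",cv2.cvtColor(im,cv2.COLOR_RGB2BGR))
m,c,e,r,a=fit('side',im,'green',(220,231),.01,.043);print((c[0]*1000).round(1),c[1]*1000,e,r,a)
s=cv2.imread('pics/side4.png')[80:340,140:400]
cv2.imwrite('pics/c4.png',cv2.resize(s,None,fx=2,fy=2))
E
```

```text
15.45 [437.1304 -35.8948  67.0042] [-19.4  33.1 115.9   0.   31.1  70.6] [ 0.0708 -0.3676 -2.9956] 0.6178882914329882 0.9289252656030571
[[ 1.      0.     -0.001 ]
 [ 0.     -1.      0.0004]
 [-0.001  -0.0004 -1.    ]]
[631.  120.7] 1.635880871776553 (631.521240234375, 120.09061431884766) 45.404266357421875 680
```

View pics/c4.png

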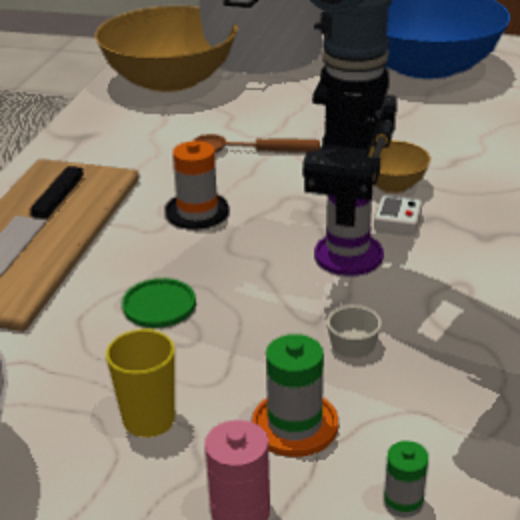

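The purple can hangs centred over the purple dish (crop 349,240). The empty green dish at (160,302) fits to about (631,114) after allowing for its wall in the side view. Lowering and releasing.

>>> {"op": "play_rows", "data": {"fingers": [255, 255, 255, 255, 255, 255, 255], "linear": [[0, 0, 4], [0, 0, 8], [0, 0, 11], [0, 0, 13], [0, 0, 14.5], [0, 0, 14.5], [0, 0, 14.5]], "rot": [[0, 0, 0], [0, 0, 0], [0, 0, 0], [0, 0, 0], [0, 0, 0], [0, 0, 0], [0, 0, 0]]}}

```text
time_s: 16.2
position: [0.4374, -0.036, 0.0531]
tcp_rot: [[1.0, 0.0, 0.0], [0.0, -1.0, -0.0], [0.0, 0.0, -1.0]]
force: [0.0, 0.2, -2.8]
opening: 0.617
```

>>> {"op": "play_rows", "data": {"fingers": [200, 150, 110, 80, 50, 20, 0, 0, 0, 0, 0, 0, 0, 0, 0, 0, 0], "linear": [[0, 0, 0], [0, 0, 0], [0, 0, 0], [0, 0, 0], [0, 0, 0], [0, 0, 0], [0, 0, 0], [0, 0, -4], [0, 0, -12], [0, 0, -26], [0, 0, -46], [0, 0, -68], [0, 0, -90], [0, 0, -108], [0, 0, -120], [0, 0, -126.5], [0, 0, -126.5]], "rot": [[0, 0, 0], [0, 0, 0], [0, 0, 0], [0, 0, 0], [0, 0, 0], [0, 0, 0], [0, 0, 0], [0, 0, 0], [0, 0, 0], [0, 0, 0], [0, 0, 0], [0, 0, 0], [0, 0, 0], [0, 0, 0], [0, 0, 0], [0, 0, 0], [0, 0, 0]]}}

```text
time_s: 17.9
position: [0.4378, -0.0361, 0.1806]
tcp_rot: [[1.0, 0.0, 0.002], [0.0, -1.0, -0.001], [0.002, 0.001, -1.0]]
force: [-0.4, -0.7, 0.2]
opening: 1.002
```

```bash
python3 st.py
```

```text
17.9 [437.8443 -36.1154 180.6245] [-19.3  19.9 110.5  -0.   49.4  70.6] [-0.4399 -0.6547  0.2057] 1.0019945258265215 1.7194626113708031
[[ 1.      0.0002  0.0023]
 [ 0.0002 -1.     -0.0008]
 [ 0.0023  0.0008 -1.    ]]
```

>>> {"op": "play_rows", "data": {"fingers": [0, 0, 0, 0, 0, 0, 0, 0, 0, 0, 0, 0, 0], "linear": [[0, -10, 0], [0, -30, 0], [-1, -60, 0], [-1.5, -95, 0], [-2, -130, 0], [-3, -165, 0], [-3.5, -200, 0], [-4, -235, 0], [-4.5, -265, 0], [-5, -285, 0], [-5, -296, 0], [-5, -300, 0], [-5, -300, 0]], "rot": [[0, 0, 0], [0, 0, 0], [0, 0, 0], [0, 0, 0], [0, 0, 0], [0, 0, 0], [0, 0, 0], [0, 0, 0], [0, 0, 0], [0, 0, 0], [0, 0, 0], [0, 0, 0], [0, 0, 0]]}}

```text
time_s: 19.2
position: [0.4319, 0.264, 0.179]
tcp_rot: [[1.0, 0.001, -0.001], [0.001, -1.0, -0.001], [-0.001, 0.001, -1.0]]
force: [-0.4, -0.8, 0.2]
opening: 0.997
```

```bash
python3 st.py;python3 - <<'E'
from h import *
im=capture("side")
s=cv2.cvtColor(im,cv2.COLOR_RGB2BGR)
cv2.imwrite(f"pics/side5.png",s)
E
```

```text
19.2 [431.9014 263.9623 179.0308] [ 18.8  24.7 101.5  -0.   53.8 108.7] [-0.3646 -0.8466  0.159 ] 0.9971004742499813 1.2823447360297917
[[ 1.      0.0006 -0.0012]
 [ 0.0006 -1.     -0.0006]
 [-0.0012  0.0006 -1.    ]]
```

View pics/side5.png

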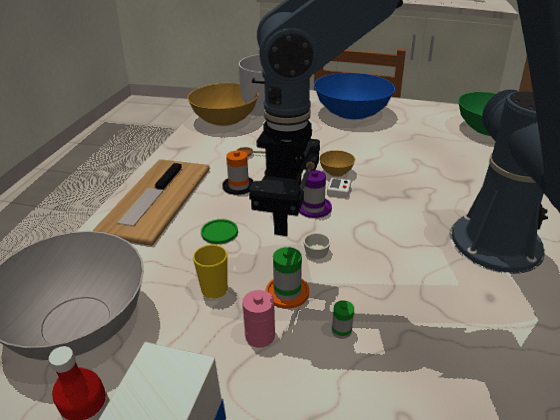

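Purple stands in its dish (315,195), gripper is above green (288,275). The gripper's body will hang over the pink can, so I check its height across the two views first.

Run:
```python
from h import *
# pink knob: side (258,296); top crop (55,327)/2.7+(105,95)
for z in (.06,.08,.09,.1,.11,.12): print(z,ray('side',(258,296),z)[0,:2].round(3),ray('top',(105+55/2.7,95+327/2.7),z)[0,:2].round(3))
```

```text
0.06 [0.468 0.349] [0.457 0.396]
0.08 [0.461 0.368] [0.455 0.39 ]
0.09 [0.458 0.378] [0.454 0.387]
0.1 [0.455 0.387] [0.453 0.384]
0.11 [0.452 0.397] [0.452 0.381]
0.12 [0.448 0.406] [0.452 0.378]
```

The pink knob tops out at about 0.10 m, which leaves 20 mm of clearance under the body. Descending.

>>> {"op": "play_rows", "data": {"fingers": [0, 0, 0, 0, 0, 0, 0, 0, 0, 0], "linear": [[0, 0, 8], [0, 0, 22], [0, 0, 40], [0, 0, 60], [0, 0, 80], [0, 0, 98], [0, 0, 112], [0, 0, 122], [0, 0, 127], [0, 0, 127]], "rot": [[0, 0, 0], [0, 0, 0], [0, 0, 0], [0, 0, 0], [0, 0, 0], [0, 0, 0], [0, 0, 0], [0, 0, 0], [0, 0, 0], [0, 0, 0]]}}

```text
time_s: 20.25
position: [0.4322, 0.2635, 0.052]
tcp_rot: [[1.0, -0.001, -0.001], [-0.001, -1.0, -0.0], [-0.001, 0.0, -1.0]]
force: [-0.1, 0.2, -0.1]
opening: 1.002
```

>>> {"op": "play_rows", "data": {"fingers": [60, 120, 255, 255, 255, 255, 255, 255, 255, 255, 255, 255, 255, 255, 255], "linear": [[0, 0, 0], [0, 0, 0], [0, 0, 0], [0, 0, 0], [0, 0, 0], [0, 0, 0], [0, 0, 0], [0, 0, 0], [0, 0, -3], [0, 0, -10], [0, 0, -20], [0, 0, -32], [0, 0, -42], [0, 0, -48], [0, 0, -50]], "rot": [[0, 0, 0], [0, 0, 0], [0, 0, 0], [0, 0, 0], [0, 0, 0], [0, 0, 0], [0, 0, 0], [0, 0, 0], [0, 0, 0], [0, 0, 0], [0, 0, 0], [0, 0, 0], [0, 0, 0], [0, 0, 0], [0, 0, 0]]}}

```text
time_s: 21.75
position: [0.4329, 0.2642, 0.1037]
tcp_rot: [[1.0, 0.0, 0.002], [0.0, -1.0, 0.001], [0.002, -0.001, -1.0]]
force: [-0.3, 0.2, -2.8]
opening: 0.615
```

```bash
python3 st.py
```

```text
21.75 [432.909  264.186  103.7263] [ 18.8  31.9 105.1  -0.   42.9 108.7] [-0.2696  0.24   -2.7636] 0.6153143569065891 2.2681107260243736
[[ 1.      0.0002  0.0019]
 [ 0.0002 -1.      0.0006]
 [ 0.0019 -0.0006 -1.    ]]
```

>>> {"op": "play_rows", "data": {"fingers": [255, 255, 255, 255, 255, 255, 255, 255, 255, 255, 255, 255, 255, 255, 255, 255], "linear": [[3, 2.5, 0], [10, 7.5, 0], [23, 17.5, 0], [39, 30, 0], [58, 44, 0], [78, 59, 0], [99, 75, 0], [120, 91, 0], [140, 106, 0], [159, 120, 0], [174, 132, 0], [185, 140, 0], [192, 145, 0], [196, 148.5, 0], [198, 150, 0], [198, 150, 0]], "rot": [[0, 0, 0], [0, 0, 0], [0, 0, 0], [0, 0, 0], [0, 0, 0], [0, 0, 0], [0, 0, 0], [0, 0, 0], [0, 0, 0], [0, 0, 0], [0, 0, 0], [0, 0, 0], [0, 0, 0], [0, 0, 0], [0, 0, 0], [0, 0, 0]]}}

```text
time_s: 23.35
position: [0.63, 0.1143, 0.1024]
tcp_rot: [[1.0, 0.0, -0.001], [0.0, -1.0, 0.0], [-0.001, -0.0, -1.0]]
force: [0.1, -1.1, -2.2]
opening: 0.616
```

>>> {"op": "play_rows", "data": {"fingers": [255, 255, 255, 255, 255, 255, 255], "linear": [[0, 0, 4], [0, 0, 12], [0, 0, 20], [0, 0, 27], [0, 0, 32], [0, 0, 35], [0, 0, 35]], "rot": [[0, 0, 0], [0, 0, 0], [0, 0, 0], [0, 0, 0], [0, 0, 0], [0, 0, 0], [0, 0, 0]]}}

```text
time_s: 24.05
position: [0.63, 0.114, 0.0669]
tcp_rot: [[1.0, 0.0, -0.001], [0.0, -1.0, -0.0], [-0.001, 0.0, -1.0]]
force: [-0.2, 1.4, -2.6]
opening: 0.617
```

```bash
python3 st.py
python3 - <<'E'
from h import *
im=capture("side");t=capture("top")
cv2.imwrite(f"pics/side6.png",cv2.cvtColor(im,cv2.COLOR_RGB2BGR))
cv2.imwrite(f"pics/top6.png",cv2.cvtColor(t,cv2.COLOR_RGB2BGR))
for n,i,px in(('side',im,(288,290)),('top',t,(190,230))):
    m,c,e,r,a=fit(n,i,'orange',px,.01,.043);print((c[0]*1000).round(1),c[1]*1000,e,r,a)
s=cv2.imread('pics/side6.png')[80:340,140:400];t=cv2.imread('pics/top6.png')[80:340,140:400]
cv2.imwrite('pics/c6.png',cv2.resize(np.hstack([s,t]),None,fx=1.5,fy=1.5))
E
```

```text
24.05 [630.0123 114.0379  66.8601] [ 0.3 42.6 86.3  0.  51.1 90.3] [-0.1794  1.3685 -2.5988] 0.61733340634738 0.6082105109147292
[[ 1.      0.0001 -0.0012]
 [ 0.0001 -1.     -0.    ]
 [-0.0012  0.     -1.    ]]
[433.7 271.8] 0.8255929136305257 (433.0938415527344, 271.5786437988281) 42.62042999267578 954Traceback (most recent call last):
  File "<stdin>", line 6, in <module>
  File "h.py", line 28, in fit
    m=comp(mask(im,col),px,win);ct=max(cv2.findContours(m,0,cv2.CHAIN_APPROX_NONE)[0],key=cv2.contourArea)
  File "h.py", line 20, in comp
    k=1+np.argmax(s[1:,4]);return (l==k).astype(np.uint8)
        ~~~~~~~~~^^^^^^^^^
    return _wrapfunc(a, 'argmax', axis=axis, out=out, **kwds)
    return bound(*args, **kwds)
ValueError: attempt to get argmax of an empty sequence
```

Run:
```python
from h import *
s=cv2.imread('pics/side6.png')[80:340,140:400];t=cv2.imread('pics/top6.png')[80:340,140:400]
cv2.imwrite('pics/c6.png',cv2.resize(np.hstack([s,t]),None,fx=1.5,fy=1.5))
```

```text
(no output)
```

View pics/c6.png

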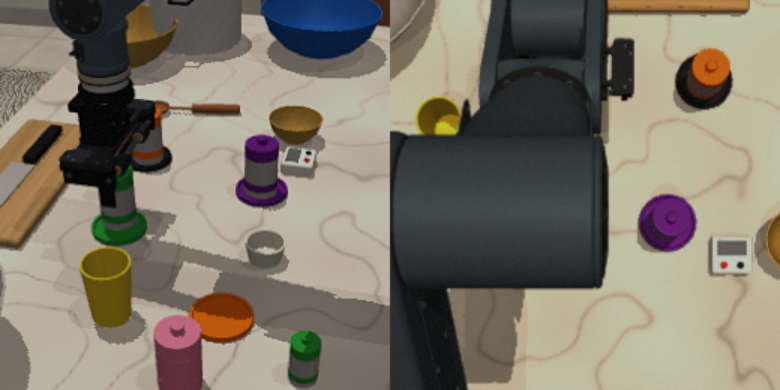

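Green hangs over the green dish (crop 119,215); orange in black and purple in purple look centred from above. Lowering and releasing.

>>> {"op": "play_rows", "data": {"fingers": [255, 255, 255, 255, 255, 255, 255], "linear": [[0, 0, 4], [0, 0, 8], [0, 0, 11], [0, 0, 13], [0, 0, 14.5], [0, 0, 14.5], [0, 0, 14.5]], "rot": [[0, 0, 0], [0, 0, 0], [0, 0, 0], [0, 0, 0], [0, 0, 0], [0, 0, 0], [0, 0, 0]]}}

```text
time_s: 24.85
position: [0.6305, 0.114, 0.0531]
tcp_rot: [[1.0, 0.0, 0.0], [0.0, -1.0, 0.0], [0.0, -0.0, -1.0]]
force: [0.3, 0.3, -2.8]
opening: 0.614
```

>>> {"op": "play_rows", "data": {"fingers": [200, 150, 110, 80, 50, 20, 0, 0, 0, 0, 0, 0, 0, 0, 0, 0, 0], "linear": [[0, 0, 0], [0, 0, 0], [0, 0, 0], [0, 0, 0], [0, 0, 0], [0, 0, 0], [0, 0, 0], [0, 0, -4], [0, 0, -12], [0, 0, -26], [0, 0, -46], [0, 0, -68], [0, 0, -90], [0, 0, -108], [0, 0, -120], [0, 0, -126.5], [0, 0, -126.5]], "rot": [[0, 0, 0], [0, 0, 0], [0, 0, 0], [0, 0, 0], [0, 0, 0], [0, 0, 0], [0, 0, 0], [0, 0, 0], [0, 0, 0], [0, 0, 0], [0, 0, 0], [0, 0, 0], [0, 0, 0], [0, 0, 0], [0, 0, 0], [0, 0, 0], [0, 0, 0]]}}

```text
time_s: 26.55
position: [0.6309, 0.1141, 0.1808]
tcp_rot: [[1.0, 0.0, 0.002], [0.0, -1.0, -0.0], [0.002, 0.0, -1.0]]
force: [-0.6, 0.5, -0.6]
opening: 1.006
```

```bash
python3 st.py
python3 - <<'E'
from h import *
t=cv2.cvtColor(cv2.imread('pics/top6.png'),cv2.COLOR_BGR2RGB)
m,c,e,r,a=fit('top',t,'orange',(353,127),.095,.027);print((c[0]*1000).round(1),c[1]*1000,e,r,a)
E
```

```text
26.55 [630.9043 114.0501 180.8313] [ 0.3 34.1 82.1 -0.  63.7 90.3] [-0.5873  0.4782 -0.6068] 1.0062306798739684 1.5975717612074427
[[ 1.      0.0001  0.0022]
 [ 0.0001 -1.     -0.    ]
 [ 0.0022  0.     -1.    ]]
[652.  -92.2] 0.9263230638329637 (651.9515380859375, -91.66871643066406) 26.51009178161621 472
```

Next the orange can at (652.5, -91.5): shift +21.5 in x, +205.5 in tool y.

>>> {"op": "play_rows", "data": {"fingers": [0, 0, 0, 0, 0, 0, 0, 0, 0, 0, 0], "linear": [[1, 8, 0], [3, 28, 0], [6, 58, 0], [9, 92, 0], [13, 126, 0], [16, 157, 0], [19, 182, 0], [20.5, 198, 0], [21.5, 204, 0], [21.5, 205.5, 0], [21.5, 205.5, 0]], "rot": [[0, 0, 0], [0, 0, 0], [0, 0, 0], [0, 0, 0], [0, 0, 0], [0, 0, 0], [0, 0, 0], [0, 0, 0], [0, 0, 0], [0, 0, 0], [0, 0, 0]]}}

```text
time_s: 27.65
position: [0.6516, -0.0906, 0.1792]
tcp_rot: [[1.0, 0.001, -0.001], [0.001, -1.0, 0.001], [-0.001, -0.001, -1.0]]
force: [-0.3, 0.0, -0.1]
opening: 1.003
```

>>> {"op": "play_rows", "data": {"fingers": [0, 0, 0, 0, 0, 0, 0, 0, 0, 0], "linear": [[0, 0, 8], [0, 0, 22], [0, 0, 40], [0, 0, 60], [0, 0, 80], [0, 0, 98], [0, 0, 112], [0, 0, 122], [0, 0, 127], [0, 0, 127]], "rot": [[0, 0, 0], [0, 0, 0], [0, 0, 0], [0, 0, 0], [0, 0, 0], [0, 0, 0], [0, 0, 0], [0, 0, 0], [0, 0, 0], [0, 0, 0]]}}

```text
time_s: 28.65
position: [0.6516, -0.0912, 0.0518]
tcp_rot: [[1.0, 0.0, -0.001], [0.0, -1.0, 0.0], [-0.001, -0.0, -1.0]]
force: [-0.2, -0.2, 0.5]
opening: 1.003
```

>>> {"op": "play_rows", "data": {"fingers": [60, 120, 255, 255, 255, 255, 255, 255, 255, 255, 255, 255, 255, 255, 255, 255, 255, 255], "linear": [[0, 0, 0], [0, 0, 0], [0, 0, 0], [0, 0, 0], [0, 0, 0], [0, 0, 0], [0, 0, 0], [0, 0, 0], [0, 0, -3], [0, 0, -10], [0, 0, -22], [0, 0, -38], [0, 0, -58], [0, 0, -80], [0, 0, -100], [0, 0, -113], [0, 0, -120], [0, 0, -120]], "rot": [[0, 0, 0], [0, 0, 0], [0, 0, 0], [0, 0, 0], [0, 0, 0], [0, 0, 0], [0, 0, 0], [0, 0, 0], [0, 0, 0], [0, 0, 0], [0, 0, 0], [0, 0, 0], [0, 0, 0], [0, 0, 0], [0, 0, 0], [0, 0, 0], [0, 0, 0], [0, 0, 0]]}}

```text
time_s: 30.45
position: [0.6524, -0.0916, 0.174]
tcp_rot: [[1.0, 0.0, 0.002], [0.0, -1.0, -0.001], [0.002, 0.001, -1.0]]
force: [-0.3, 0.4, -3.5]
opening: 0.615
```

```bash
python3 st.py
```

```text
30.45 [652.4411 -91.6366 173.9786] [-17.7  35.8  79.7  -0.   64.4  72.3] [-0.2744  0.3575 -3.4869] 0.6147976695621508 1.7322998764946882
[[ 1.      0.0001  0.0023]
 [ 0.0001 -1.     -0.0007]
 [ 0.0023  0.0007 -1.    ]]
```

>>> {"op": "play_rows", "data": {"fingers": [255, 255, 255, 255, 255, 255, 255, 255, 255, 255, 255, 255, 255, 255, 255, 255, 255, 255, 255, 255], "linear": [[-3, -5, 0], [-9, -15, 0], [-19, -31, 0], [-32, -52, 0], [-46, -75, 0], [-61, -100, 0], [-76, -124, 0], [-91, -149, 0], [-106, -173, 0], [-121, -198, 0], [-136, -222, 0], [-151, -247, 0], [-166, -271, 0], [-180, -294, 0], [-193, -315, 0], [-203, -332, 0], [-211, -345, 0], [-216, -353, 0], [-219.5, -358.5, 0], [-219.5, -358.5, 0]], "rot": [[0, 0, 0], [0, 0, 0], [0, 0, 0], [0, 0, 0], [0, 0, 0], [0, 0, 0], [0, 0, 0], [0, 0, 0], [0, 0, 0], [0, 0, 0], [0, 0, 0], [0, 0, 0], [0, 0, 0], [0, 0, 0], [0, 0, 0], [0, 0, 0], [0, 0, 0], [0, 0, 0], [0, 0, 0], [0, 0, 0]]}}

```text
time_s: 32.45
position: [0.432, 0.2673, 0.1724]
tcp_rot: [[1.0, 0.001, -0.0], [0.001, -1.0, -0.0], [-0.0, 0.0, -1.0]]
force: [0.0, 0.2, -3.2]
opening: 0.617
```

>>> {"op": "play_rows", "data": {"fingers": [255, 255, 255, 255, 255, 255, 255, 255, 255, 255, 255], "linear": [[0, 0, 3], [0, 0, 10], [0, 0, 22], [0, 0, 38], [0, 0, 56], [0, 0, 74], [0, 0, 88], [0, 0, 98], [0, 0, 103], [0, 0, 105], [0, 0, 105]], "rot": [[0, 0, 0], [0, 0, 0], [0, 0, 0], [0, 0, 0], [0, 0, 0], [0, 0, 0], [0, 0, 0], [0, 0, 0], [0, 0, 0], [0, 0, 0], [0, 0, 0]]}}

```text
time_s: 33.55
position: [0.4326, 0.267, 0.0675]
tcp_rot: [[1.0, -0.0, 0.0], [-0.0, -1.0, 0.0], [0.0, -0.0, -1.0]]
force: [-0.1, -0.5, -3.2]
opening: 0.616
```

```bash
python3 st.py
python3 - <<'E'
from h import *
im=capture("side")
cv2.imwrite(f"pics/side7.png",cv2.cvtColor(im,cv2.COLOR_RGB2BGR))
s=cv2.imread('pics/side7.png')[120:360,160:400]
cv2.imwrite('pics/c7.png',cv2.resize(s,None,fx=2.4,fy=2.4))
E
```

```text
33.55 [432.6287 267.0069  67.5189] [ 19.1  35.8 106.1  -0.   38.2 109.1] [-0.0645 -0.476  -3.1693] 0.6155563579484292 0.8861238509279095
[[ 1.     -0.      0.0003]
 [-0.     -1.      0.0001]
 [ 0.0003 -0.0001 -1.    ]]
```

View pics/c7.png

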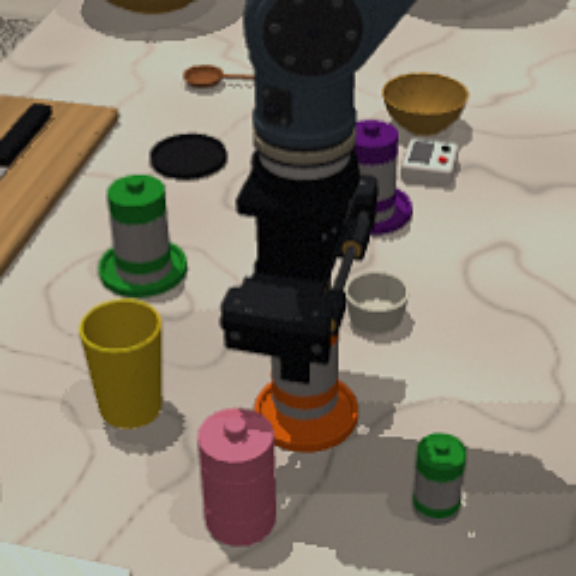

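The orange can hangs over the orange dish, centred (crop 305,400), green stands in green, black is empty. Lowering, releasing and backing well off.

>>> {"op": "play_rows", "data": {"fingers": [255, 255, 255, 255, 255, 255, 255], "linear": [[0, 0, 4], [0, 0, 8], [0, 0, 11], [0, 0, 13], [0, 0, 14.5], [0, 0, 14.5], [0, 0, 14.5]], "rot": [[0, 0, 0], [0, 0, 0], [0, 0, 0], [0, 0, 0], [0, 0, 0], [0, 0, 0], [0, 0, 0]]}}

```text
time_s: 34.3
position: [0.4324, 0.267, 0.053]
tcp_rot: [[1.0, 0.0, 0.0], [0.0, -1.0, 0.0], [0.0, -0.0, -1.0]]
force: [0.7, 1.0, -4.7]
opening: 0.612
```

>>> {"op": "play_rows", "data": {"fingers": [200, 150, 110, 80, 50, 20, 0, 0, 0, 0, 0, 0, 0, 0, 0, 0, 0, 0, 0, 0], "linear": [[0, 0, 0], [0, 0, 0], [0, 0, 0], [0, 0, 0], [0, 0, 0], [0, 0, 0], [0, 0, 0], [0, 0, -4], [0, 0, -12], [0, 0, -26], [0, 0, -46], [0, 0, -68], [0, 0, -90], [0, 0, -112], [0, 0, -134], [0, 0, -156], [0, 0, -176], [0, 0, -190], [0, 0, -198], [0, 0, -200]], "rot": [[0, 0, 0], [0, 0, 0], [0, 0, 0], [0, 0, 0], [0, 0, 0], [0, 0, 0], [0, 0, 0], [0, 0, 0], [0, 0, 0], [0, 0, 0], [0, 0, 0], [0, 0, 0], [0, 0, 0], [0, 0, 0], [0, 0, 0], [0, 0, 0], [0, 0, 0], [0, 0, 0], [0, 0, 0], [0, 0, 0]]}}

```text
time_s: 36.3
position: [0.4327, 0.2671, 0.2543]
tcp_rot: [[1.0, 0.0, 0.002], [0.0, -1.0, 0.001], [0.002, -0.001, -1.0]]
force: [0.5, 0.8, -0.1]
opening: 1.0
```

>>> {"op": "play_rows", "data": {"fingers": [0, 0, 0, 0, 0, 0, 0, 0, 0, 0, 0, 0, 0, 0, 0, 0, 0, 0, 0, 0], "linear": [[0, 10, 0], [0, 30, 0], [0, 60, 0], [0, 90, 0], [0, 125, 0], [0, 160, 0], [0, 195, 0], [0, 230, 0], [0, 265, 0], [0, 300, 0], [0, 335, 0], [0, 370, 0], [0, 405, 0], [0, 440, 0], [0, 475, 0], [0, 510, 0], [0, 540, 0], [0, 560, 0], [0, 570, 0], [0, 570, 0]], "rot": [[0, 0, 0], [0, 0, 0], [0, 0, 0], [0, 0, 0], [0, 0, 0], [0, 0, 0], [0, 0, 0], [0, 0, 0], [0, 0, 0], [0, 0, 0], [0, 0, 0], [0, 0, 0], [0, 0, 0], [0, 0, 0], [0, 0, 0], [0, 0, 0], [0, 0, 0], [0, 0, 0], [0, 0, 0], [0, 0, 0]]}}

```text
time_s: 38.3
position: [0.432, -0.3036, 0.2524]
tcp_rot: [[1.0, -0.001, -0.001], [-0.001, -1.0, 0.001], [-0.001, -0.001, -1.0]]
force: [0.1, 0.3, 0.1]
opening: 1.002
```

```bash
python3 st.py
python3 - <<'E'
from h import *
im=capture("side");t=capture("top")
cv2.imwrite("pics/side8.png",cv2.cvtColor(im,cv2.COLOR_RGB2BGR))
cv2.imwrite("pics/top8.png",cv2.cvtColor(t,cv2.COLOR_RGB2BGR))
cv2.imwrite('pics/c8.png',cv2.resize(np.hstack([cv2.imread('pics/side8.png')[120:370,120:420],cv2.imread('pics/top8.png')[80:330,110:460]]),(800,308)))
E
```

```text
38.3 [ 431.9861 -303.5538  252.4168] [-47.2  20.7  93.9   0.   65.5  42.8] [0.0586 0.2938 0.1316] 1.0019183115315202 1.7752836959650018
[[ 1.     -0.0013 -0.0008]
 [-0.0013 -1.      0.001 ]
 [-0.0008 -0.001  -1.    ]]
```

View pics/c8.png

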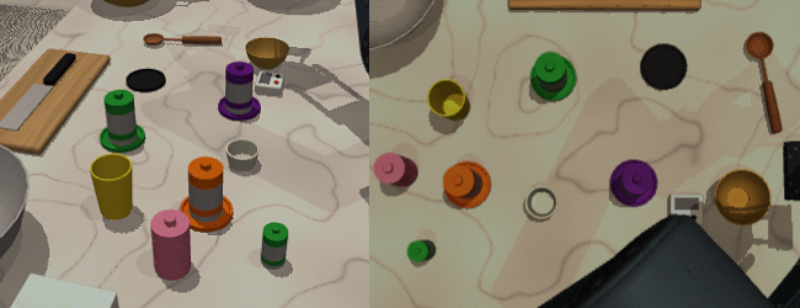

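All three cans stand in matching dishes, black is empty, bystanders seem unmoved. One numeric check, then I hand in.

```bash
python3 - <<'E'
from h import *
a=cv2.imread('pics/top0.png');b=cv2.imread('pics/top8.png');sa=cv2.imread('pics/side0.png');sb=cv2.imread('pics/side8.png')
def shift(x,y,box):
    x0,y0,x1,y1=box;t=x[y0:y1,x0:x1];r=cv2.matchTemplate(y[y0-6:y1+6,x0-6:x1+6],t,cv2.TM_CCOEFF_NORMED);_,v,_,l=cv2.minMaxLoc(r);return (l[0]-6,l[1]-6),round(v,3)
print('tumbler',shift(a,b,(155,140,195,180)),shift(sa,sb,(192,245,230,298)))
print('bowl',shift(a,b,(388,215,438,265)),shift(sa,sb,(318,150,356,178)))
print('spoon',shift(a,b,(414,104,448,190)),shift(sa,sb,(234,145,302,160)))
t=cv2.cvtColor(b,cv2.COLOR_BGR2RGB)
m,c,e,r,n=fit('top',t,'green',(258,139-5),.095,.027,18);print('green blob (lid+dish)',e,r)
E
python3 -c "
from rig import bot
print(bot.hand_in())"
```

```text
tumbler ((0, 0), 0.998) ((0, 0), 0.997)
bowl ((0, 0), 0.914) ((0, 0), 0.88)
spoon ((0, 0), 0.993) ((0, 0), 0.996)
green blob (lid+dish) (617.12158203125, 106.78694915771484) 40.435916900634766
the job is handed in; nothing more can be done
None
```

The canisters are changed round and the job is handed in, at about 38 s on the robot's clock. I parked orange in the black dish, moved purple to the purple dish and green to the green dish, then took orange from the black dish to the orange dish. The large green-lidded canister was the one used; the small green one and the pink one were left alone.

**Last checks, side and top views:**
- Each canister stands upright in the dish that matches its lid, let go, and the black dish is empty. The gripper was clear of everything, with about 0 N on the wrist.
- The tumbler, bowl and spoon show no pixel shift from the first pictures. The bowl's match score was lower (0.88–0.91), probably from the arm's shadow.

**Checks that disagreed or failed:**
- Dish centres fitted from the side view came out 5–8 mm from the top-view ones along y, probably because the side view also sees the dish wall. I used values close to the top view, within the 11 mm play around each canister.
- The last fit on the green canister told me nothing, because its lid and dish ran together as one patch of colour. That it stands flat and centred there rests on the pictures and on its release height of about 1 mm above the grasp height.
- During the green placing, one fit of the orange dish from the top failed because the arm was in the way. I used the earlier fits instead.

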